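Zero the shop scale with the pick

ROBOT

A 6-joint arm with a two-finger parallel gripper is mounted at the origin on a cart in front of the work surface, level with it; the furniture and walls round the work are solid. World frame = base frame: x ahead of the robot, y to its left, z up, the work surface at z = 0. Lengths are in m, angles in rad, forces in N, time in s.
With the tool pointing down it reaches from about 0.225 to 0.875 m from the base axis. Payload 3.4 kg.
Tool frame: the origin (TCP) lies midway between the tips of the shut fingers; the grasp point (between the pads) lies 19 mm behind it (manip.grasp_offset is the distance from the TCP to the grasp point, in m); x points along the fingers, y is the direction in which the jaws open and shut, and the axes are right-handed (so a half turn about x gives the same grasp; the last joint's range is limited). The gripper opens to 85 mm and grips with 20 to 120 N. Pads are 22 mm wide; open, the fingers measure 114 mm over their backs; the gripper's body (76 mm by 85 mm) begins 54 mm behind the grasp point. The pads swing forward as they close: fully open they stand 13 mm farther back than shut.
Start: joints at [-1.227, 0.276, 1.505, -0, 1.361, -0.121], TCP at [0.258, -0.514, 0.231] pointing down, gripper open.
Joint ranges: [-2.89, 2.89], [-0.75, 2.08], [0.22, 2.7], [-1.18, 4.32], [0.11, 2.71], [-2.7, 2.7]. Speed limits (rad/s): [2.57, 2.57, 3.14, 3.14, 3.14, 3.14].

INTERFACE

Orientations are given as a unit quaternion [w, x, y, z].
In Python, from rig import manip gives the robot as it stands.
- The arm moves only by the shell command python3 -m creep 'ROWS' [OPENING] [FORCE]. ROWS is a JSON object of lists of equal length, an entry for each row: "delta_pos": the shift along the tool's x, y, z in cm, a list of three; "dr": the turn, a rotation vector about the tool's x, y, z in rad, a list of three. In form: {"delta_pos": [[dx, dy, dz], ...], "dr": [[rx, ry, rz], ...]}. A call has 1 to 10 rows; each row is the pose to reach, as a shift and turn from the pose commanded when the call began, along the tool's axes at that moment; what a row does not reach only later rows make up. A row lasts 1/10 s, in which the tool goes at most 50 mm and 8.59 degrees, less where a joint would pass 70% of its speed; a pose out of reach is approached as far as the arm can. A call with a gripper value outside its range is refused whole. OPENING is the opening, from -1 (shut) to 1 (fully open), set as the call begins (- or left out, the last holds). The fingers move at their own pace and stop on an object; FORCE is the grip in N (left out, the last holds). Time passes only in rows, so rows that repeat a pose let the fingers close. It gives the time, the measured TCP pose, the force and the opening at its end, in the units of the state.
- manip.get_state(): the state, without advancing time (a new reading comes with each control period).
- manip.get_image(name): name is "side" or "top"; returns a dict with "pixels" (420x560x3 uint8, blue, green, red), "depth" (420x560 float32, m along the optical axis (not along the pixel's ray), 0 where there is no reading), "intrinsics" (3x3 intrinsics, pixels), "k1" (the pictures are not rectified: a ray, as slopes to the right and down, at radius r is drawn at 1 + k1 r^2 times it, then the intrinsics apply), "rvec" (rotation vector, rad) and "tvec" (3), from world to camera coordinates, as OpenCV has them. Camera axes: x right, y down, z forward; pixel columns grow to the right and rows downward; lengths in m; the calibration is good to about 2 mm. A picture is of the moment at which its call begins.
- manip.sign_off(): hands the job in, once; it reports no verdict.
The state is a dict: "clock": time; "qpos": joint angles; "qd": joint speeds; "effort": joint torques, N m; "position": TCP position; "ee_rot": TCP orientation; "contact_force": force on the tool from outside, world axes, zero at the start; "moment": the same for the moment, N m; "width": finger opening in m.
Only numpy, scipy, OpenCV 4.12 (cv2) and the standard library are available. Lean on these libraries where they do the work, as an engineer would, in place of code of your own. Each camera call takes 0.05 s, during which the arm holds its last target. There are 200 camera calls.

TASK

Zero the bread counter's scale: take the blue-handled pick off its wooden rest, push its steel tip into the small round recess at the right of the scale's front, press the red button inside fully in and hold it in for about two seconds. Then draw the pick out and lay it back in the wooden rest as it lay before, and let go. Leave the jars and the price card where they stand.

Things in the scene. Friction and masses are not known exactly. Their poses are not given: they have to be found in the camera images.
- pick: Loose pick, about 50 g: blue square handle 110 x 16 x 16 mm and a steel shaft 6 mm thick that stands out 60 mm past its front end. Origin at the handle's centre (half-way up, on the shaft's axis); x along the shaft toward the tip, z up as it lies. Grasp it here from above, across y, 16 mm wide. It starts level in the rest, tip roughly away from the robot.
- pick_tip (a point): The rounded steel tip of the pick, 115 mm from the handle's centre along the pick's x. Axes as the pick's.
- rest_seat (a point): Where the handle's centre belongs in the wooden rest, 32 mm above the table; x along the rest, z up. The handle lies on two cross bars (10 mm thick, tops 24 mm above the table) 30 mm either side of this point along x, between low side cheeks 34 mm apart across y and 34 mm high. Between the bars is a gap of 50 mm for the fingers.
- rest: The wooden pick rest, fixed: base 90 x 56 mm, 6 mm thick, with the two cross bars on it. Origin at the centre of its underside on the table, x along its length, z up.
- hole_mouth (a point): Centre of the mouth of the round recess in the scale's front face, 40 mm above the table; x points straight into it (level, square to the face), z up. 16 mm in diameter, ringed in black; the face of the red button (13 mm in diameter) lies 8 mm inside while unpressed.
- scale: White counter scale, fixed in place: 120 mm deep, 170 mm wide, top of its steel pan 84 mm above the table (pan 180 mm wide). Its front with a grey display faces the robot; the recess is at the right of the front, 55 mm from the middle. Origin at the centre of its underside, x away from the robot, z up.
- zero_button (a joint): How far the red button is pushed in, m: 0 out, 0.005 fully in. A spring pushes it back out: about 0.6 N to start it, 2 N fully in, then a hard stop.
- jam_jar: Glass jar with a green lid, 62 mm in diameter, 86 mm high; origin at the centre of its underside, z up. Leave alone.
- spice_jar: Small jar with a yellow cap, 42 mm in diameter, 96 mm high; origin at the centre of its underside, z up. Leave alone.
- price_card: Brown price card 82 mm high and 58 mm wide in a wooden foot 28 mm deep; origin at the centre of its underside, x square to the card, z up. Leave alone.

How it is judged:
By the outcome, as a careful person would: the job done as asked, in the order asked, and still so for the second after the job is handed in, with the robot touching nothing.
It also fails if it takes over 64 s, if anything falls off the work surface, if the arm or the gripper's body presses on something with over 40 N, if the wrist force passes 120 N, or if a joint passes its speed limit or range.

## Working session

There is one attempt and no reset: what is moved stays moved. The work goes in short steps, Python scripts to look and compute and a shell command to move; the robot and the scene stay as the last step left them, time stands still between calls to the robot, and variables do not carry over. Pictures are saved under pics/ and viewed, about 8 in all and at most 12, crops included, and the job is handed in when it is done.

```bash
mkdir -p pics; ls; cat > h.py <<'E'
import numpy as np,cv2
from rig import manip
from scipy.spatial.transform import Rotation as R
def grab(n,save=None):
    d=manip.get_image(n)
    if save: cv2.imwrite('pics/'+save,d['pixels'])
    return d
def cloud(d):
    """world xyz for each pixel"""
    K=np.array(d['intrinsics']);k=float(d['k1']);h,w=d['depth'].shape
    u,v=np.meshgrid(np.arange(w),np.arange(h))
    p=np.stack([u,v],-1).reshape(-1,1,2).astype(float)
    n=cv2.undistortPoints(p,K,np.array([k,0,0,0,0.])).reshape(h,w,2)
    z=d['depth'];c=np.dstack([n*z[...,None],z])
    Rm=cv2.Rodrigues(np.array(d['rvec'],float))[0]
    return (c-np.array(d['tvec']).ravel())@Rm
def tool():
    s=manip.get_state();q=np.array(s['ee_rot'])
    return np.array(s['position']),R.from_quat(q[[1,2,3,0]]).as_matrix(),s
E
python3 - <<'E'
from h import *
a=grab('top','t0.png');b=grab('side','s0.png')
for d in(a,b):
    Rm=cv2.Rodrigues(np.array(d['rvec'],float))[0];print(-Rm.T@np.array(d['tvec']).ravel(),Rm[2],d['k1'],np.array(d['intrinsics'])[0,0])
    np.save('/tmp/%s.npy'%('a' if d is a else 'b'),cloud(d))
p,T,s=tool();print(p,T.round(3),s)
E
```

```text
pics
[ 0.44030163 -0.06113738  1.2492534 ] [ 0.07793379  0.00638682 -0.99693808] 0.01009381551031464 420.2464222374092
[0.07914445 0.64620019 0.49658632] [ 0.47436857 -0.74635752 -0.46682429] -0.035231358761205187 379.9395108436601
[ 0.25756158 -0.51356276  0.23051794] [[-0.001  0.448 -0.894]
 [ 0.002 -0.894 -0.448]
 [-1.    -0.002 -0.   ]] {'clock': 0.1, 'qpos': array([-1.22702569e+00,  2.76544946e-01,  1.50600841e+00,  2.39248125e-06,
        1.36070049e+00, -1.21018192e-01]), 'qd': array([-0.00073268, -0.00069208, -0.00328075,  0.00062034,  0.0002903 ,
       -0.0004467 ]), 'effort': array([ 2.30238984e-03, -4.17699838e+01, -2.46404618e+01, -1.41933942e-04,
        5.77308689e-03,  8.19136375e-06]), 'position': array([ 0.25756158, -0.51356276,  0.23051794]), 'ee_rot': array([-0.16226851, -0.68803349, -0.16343605,  0.68816241]), 'contact_force': array([-0.52650043,  0.03438612,  0.14692936]), 'moment': array([ 0.00946281, -0.04873334,  0.02601262]), 'width': 0.08544084504176355}
```

View pics/t0.png

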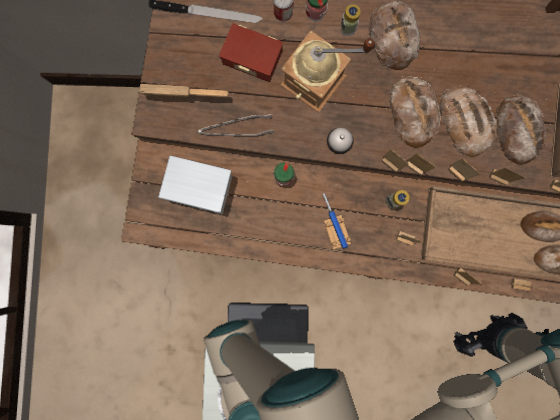

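View pics/s0.png

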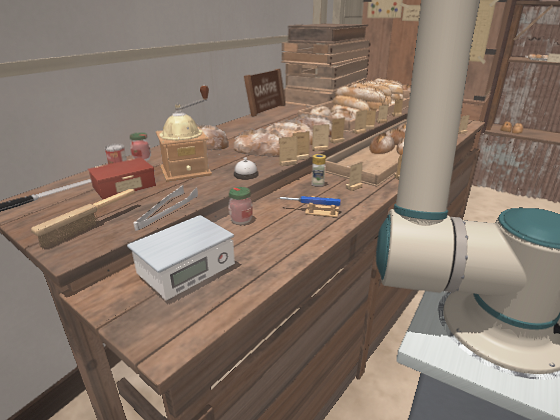

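Top view: the pick is at (338,232) with its tip at (324,195), the scale at (195,185), the jam jar at (285,175), the spice jar at (400,199) and the card at (407,238). Side view: the recess ring is at (222,258) and the blue handle at (320,201).

```bash
python3 - <<'E'
from h import *
a=np.load('/tmp/a.npy');b=np.load('/tmp/b.npy')
A=cv2.imread('pics/t0.png');B=cv2.imread('pics/s0.png')
def blue(I): 
    h=cv2.cvtColor(I,cv2.COLOR_BGR2HSV);return (h[...,0]>100)&(h[...,0]<130)&(h[...,1]>130)&(h[...,2]>60)
for n,I,c,(x0,x1,y0,y1) in(('top',A,a,(310,360,185,255)),('side',B,b,(270,350,185,220))):
    m=blue(I);k=np.zeros_like(m);k[y0:y1,x0:x1]=1;m&=k
    P=c[m];P=P[(P[:,2]>.005)&(P[:,2]<.07)]
    print(n,len(P),'mean',P.mean(0),'zmax',np.percentile(P[:,2],[5,50,95]))
    r=cv2.minAreaRect((P[:,:2]*1000).astype(np.float32));print(r)
    q=P[:,:2]-P[:,:2].mean(0);v=np.linalg.svd(q)[2][0] if 0 else np.linalg.eigh(q.T@q)[1][:,1];t=q@v
    print('axis',v,'ang',np.degrees(np.arctan2(v[1],v[0])),'ext',t.min(),t.max())
# rest & scale top cloud
m=np.zeros(A.shape[:2],bool);m[150:220,150:240]=1
P=a[m];Q=P[(P[:,2]>.074)&(P[:,2]<.095)];print('pan',len(Q),Q.mean(0),cv2.minAreaRect((Q[:,:2]*1000).astype(np.float32)))
m=np.zeros(B.shape[:2],bool);m[215:300,125:240]=1
P=b[m];Q=P[(P[:,2]>.079)&(P[:,2]<.092)];print('pan side',Q.mean(0),cv2.minAreaRect((Q[:,:2]*1000).astype(np.float32)))
# front face
F=P[(P[:,2]>.012)&(P[:,2]<.066)];
print('front',len(F),F.min(0),F.max(0))
v,u=np.mgrid[258-12:258+12,222-12:222+12]
g=B[246:270,210:234].astype(int).sum(2);dk=g<250
w=dk;print('ring px',u[w].mean(),v[w].mean(),w.sum())
pts=b[246:270,210:234][dk];print('ring xyz',np.median(pts,0),pts.mean(0))
for nm,px in (('jam',(285,175)),('spice',(400,199)),('card',(407,238)),('tip',(324,195)),('rest',(338,232))):
    print(nm,a[px[1],px[0]])
cv2.imwrite('pics/z1.png',np.hstack([cv2.resize(A[180:255,300:360],None,fx=7,fy=7,interpolation=2)[:490],cv2.resize(B[235:280,190:230],None,fx=9,fy=9,interpolation=2)[:405].copy() if 0 else cv2.resize(B[230:285,195:240],(401,490),interpolation=2)])[:,:800])
E
```

```text
top 188 mean [ 0.48596177 -0.21434724  0.03897773] zmax [0.03315051 0.03945501 0.04279354]
((486.669921875, -215.0596160888672), (108.64441680908203, 14.100232124328613), 22.871009826660156)
axis [-0.92163714 -0.38805281] ang -157.16660620621266 ext -0.054701092227902544 0.05394808298279522
side 198 mean [ 0.48122714 -0.2145195   0.03476839] zmax [0.02638005 0.03626003 0.04005765]
((486.3408508300781, -216.04559326171875), (105.8285140991211, 18.415225982666016), 22.201765060424805)
axis [-0.92559045 -0.3785265 ] ang -157.7575594055668 ext -0.057070817054989315 0.04875484393119908
pan 2810 [0.60191252 0.19160258 0.08446315] ((602.7918701171875, 192.47482299804688), (180.67681884765625, 124.30715942382812), 77.71077728271484)
pan side [0.59760106 0.20079339 0.08265192] ((601.1292114257812, 192.48829650878906), (181.3404541015625, 126.10623931884766), 77.53587341308594)
front 3414 [ 0.52253085 -0.03396595  0.01202212] [0.83650659 0.28919834 0.06599043]
ring px 226.95238095238096 263.5952380952381 42
ring xyz [ 5.29657463e-01  1.35030194e-01 -3.09296712e-04] [0.53002904 0.13778303 0.0151674 ]
jam [ 0.63139336 -0.05898838  0.08781334]
spice [ 0.57155545 -0.37769578  0.09424774]
card [ 0.46606037 -0.41569689  0.03087348]
tip [ 0.58479539 -0.17403667  0.03096807]
rest [ 0.47786561 -0.21545715  0.03917763]
```

View pics/z1.png

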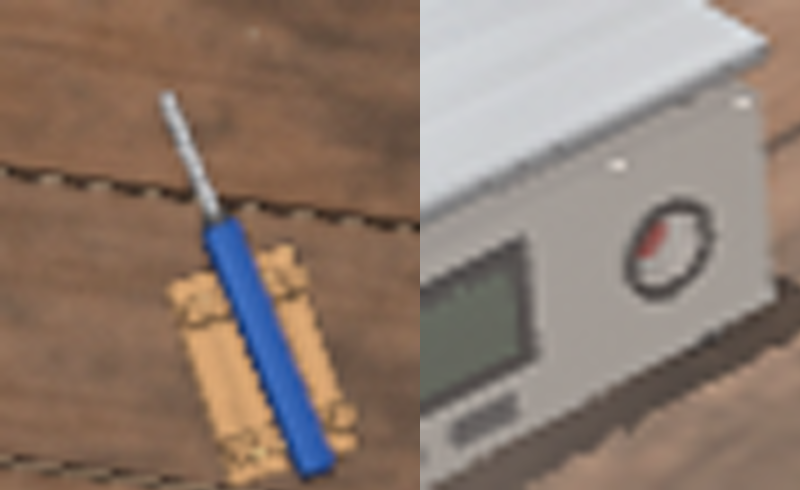

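The zoom shows the ring centre at about (222.8,258.1) in the side picture. The pick lies slightly askew in its rest, and the cheeks are at the bars only.

```bash
cat >> h.py <<'E'
def goal(x,y,z,head):
    """tool down, tool z heading (deg); prints shift in tool axes (cm), dr (rad)"""
    p,T,s=tool();a=np.radians(head)
    X=np.array([0,0,-1.]);Z=np.array([np.cos(a),np.sin(a),0]);Y=np.cross(Z,X)
    G=np.stack([X,Y,Z],1)
    d=T.T@(np.array([x,y,z])-p)*100;r=R.from_matrix(T.T@G).as_rotvec()
    print('t',s['clock'],'pos',p.round(4),'F',np.round(s['contact_force'],1),'w',s['width'],'q',np.round(s['qpos'],2))
    print('delta',d.round(2),'dr',r.round(3),np.degrees(np.linalg.norm(r)).round(1))
def ray(d,u,v):
    n=cv2.undistortPoints(np.array([[[u,v]]],float),np.array(d['intrinsics']),np.array([d['k1'],0,0,0,0.])).ravel()
    Rm=cv2.Rodrigues(np.array(d['rvec'],float))[0];t=np.array(d['tvec']).ravel()
    return -Rm.T@t,Rm.T@np.array([n[0],n[1],1])
E
python3 - <<'E'
from h import *
d=grab('side');o,v=ray(d,222.8,258.1);print('hole ray@z=.04',o+v*(.04-o[2])/v[2])
c=np.array([.602,.1925]);a=np.radians(-12.4);f=np.array([np.cos(a),np.sin(a)])
n=-f; P=c+n*.06; k=((P-o[:2])@n)/(v[:2]@n);print('ray@front',o+k*v,'geom',c-.06*f+.055*np.array([f[1],-f[0]]))
# rest angle by orange top mask
A=cv2.imread('pics/t0.png');a=np.load('/tmp/a.npy');h=cv2.cvtColor(A,cv2.COLOR_BGR2HSV)[215:255,315:360]
m=(h[...,0]>8)&(h[...,0]<25)&(h[...,1]>90)&(h[...,2]>150);Q=a[215:255,315:360][m];Q=Q[Q[:,2]<.06]
print('rest',len(Q),cv2.minAreaRect((Q[:,:2]*1000).astype(np.float32)),Q.mean(0))
goal(.486,-.215,.12,-157.3)
E
```

```text
hole ray@z=.04 [0.52691341 0.15321729 0.04      ]
ray@front [0.53095235 0.14877051 0.03588152] geom [0.53158922 0.15166714]
rest 342 ((471.2816162109375, -197.09762573242188), (92.22645568847656, 99.50820922851562), 19.982322692871094) [ 0.47844886 -0.21310371  0.01041778]
t 0.15 pos [ 0.2576 -0.5136  0.2307] F [-0.5 -0.4 -0. ] w 0.08493236158859845 q [-1.23  0.28  1.51  0.    1.36 -0.12]
delta [ 11.09 -16.44 -33.8 ] dr [ 0.069 -0.     0.001] 3.9
```

```bash
python3 -m creep '{"delta_pos":[[0,-2,-4.2],[0,-4.1,-8.4],[0,-6.2,-12.6],[0,-8.2,-16.9],[1,-10.3,-21.1],[3,-12.3,-25.3],[5,-14.4,-29.6],[8,-16.4,-33.8],[11,-16.4,-33.8],[11,-16.4,-33.8]],"dr":[[0.03,0,0],[0.069,0,0],[0.069,0,0],[0.069,0,0],[0.069,0,0],[0.069,0,0],[0.069,0,0],[0.069,0,0],[0.069,0,0],[0.069,0,0]]}' 0.3 && python3 - <<'E'
from h import *
goal(.486,-.215,.013,-157.2)
d=grab('side','s1.png');cv2.imwrite('pics/z2.png',cv2.resize(d['pixels'][130:250,240:400],None,fx=4.5,fy=4.5,interpolation=2))
E
```

```text
clock: 1.15
position: [0.4839, -0.2125, 0.1172]
ee_rot: [-0.138, -0.69, -0.143, 0.696]
contact_force: [-0.6, -0.5, -0.8]
width: 0.0556
t 1.15 pos [ 0.4839 -0.2125  0.1172] F [-0.6 -0.5 -0.8] w 0.05559893962940707 q [-0.55  0.3   1.77  0.    1.08  0.63]
delta [10.41  0.4  -0.16] dr [0.001 0.006 0.008] 0.6
```

View pics/z2.png

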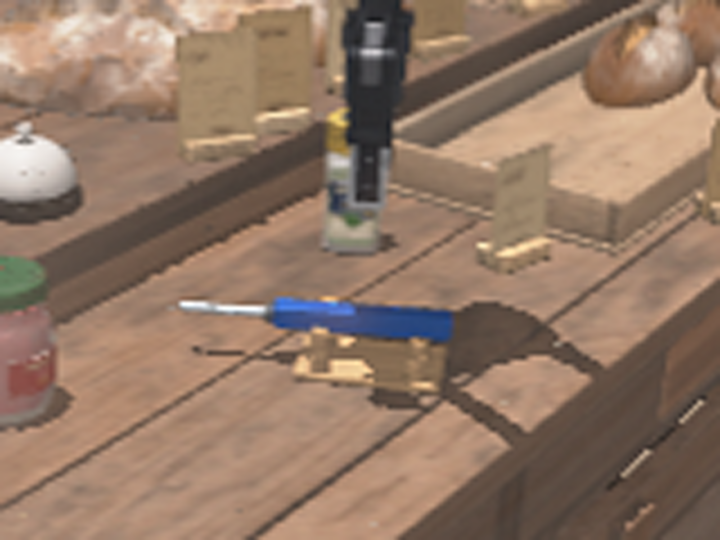

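The rest's centre is about 6 mm behind the pick's centre. I'll grasp at (.481,-.217) so the fingers fit in the gap between the bars.

```bash
python3 -m creep '{"delta_pos":[[2,0.2,0.3],[4,0.2,0.5],[4,0.2,0.5],[4,0.2,0.5]],"dr":[[0,0,0],[0,0,0],[0,0,0],[0,0,0]]}' 0.3 && python3 - <<'E'
from h import *
goal(.481,-.217,.013,-157.2)
E
```

```text
clock: 1.6
position: [0.4829, -0.2211, 0.0828]
ee_rot: [0.139, 0.694, 0.138, -0.693]
contact_force: [0.4, -0.1, -0.4]
width: 0.0554
t 1.6 pos [ 0.4829 -0.2211  0.0828] F [ 0.4 -0.1 -0.4] w 0.05538169880428301 q [-0.56  0.34  1.82 -0.    0.98  0.62]
delta [ 6.97 -0.47  0.02] dr [-0.004 -0.001 -0.002] 0.2
```

```bash
python3 -m creep '{"delta_pos":[[2.5,-0.4,0],[5,-0.45,0],[6.9,-0.45,0],[6.9,-0.45,0],[6.9,-0.45,0]],"dr":[[0,0,0],[0,0,0],[0,0,0],[0,0,0],[0,0,0]]}' 0.3 && python3 - <<'E'
from h import *
goal(.481,-.217,.013,-157.2)
d=grab('side','s2.png');e=grab('top','t2.png')
cv2.imwrite('pics/z3.png',np.hstack([cv2.resize(d['pixels'][150:240,270:360],(450,450),interpolation=2),cv2.resize(e['pixels'][185:255,300:350],(320,450),interpolation=2)]))
E
```

```text
clock: 2.1
position: [0.4818, -0.2165, 0.0137]
ee_rot: [0.139, 0.694, 0.138, -0.693]
contact_force: [0.1, -0.2, -0.1]
width: 0.0555
t 2.1 pos [ 0.4818 -0.2165  0.0137] F [ 0.1 -0.2 -0.1] w 0.05553017224111515 q [-0.55  0.42  1.91 -0.    0.81  0.62]
delta [0.07 0.01 0.09] dr [-0.003 -0.001 -0.002] 0.2
```

View pics/z3.png

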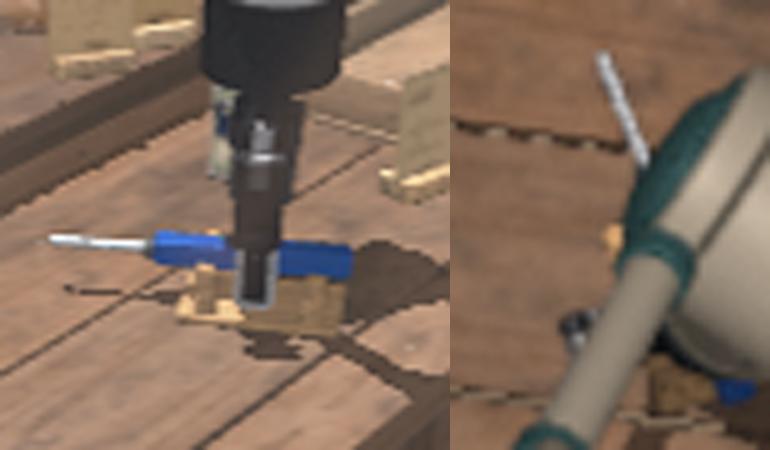

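The finger sits between the bars, at crop (257,280), with no contact yet. Next I close the gripper and lift slightly.

```bash
python3 -m creep '{"delta_pos":[[0,0,0],[0,0,0],[0,0,0],[0,0,0],[0,0,0],[0,0,0],[0,0,0]],"dr":[[0,0,0],[0,0,0],[0,0,0],[0,0,0],[0,0,0],[0,0,0],[0,0,0]]}' -1 40 && python3 - <<'E'
from h import *
goal(.481,-.217,.013,-157.2)
E
```

```text
clock: 2.9
position: [0.4813, -0.2159, 0.0131]
ee_rot: [0.139, 0.694, 0.139, -0.693]
contact_force: [-0.2, -0.1, 6.6]
width: 0.0155
t 2.9 pos [ 0.4813 -0.2159  0.0131] F [-0.2 -0.1  6.6] w 0.01548693627226645 q [-0.55  0.42  1.91 -0.    0.81  0.62]
delta [0.01 0.1  0.07] dr [-0.002 -0.001 -0.001] 0.1
```

```bash
python3 -m creep '{"delta_pos":[[-1,0,0],[-3,0,0],[-7,0,0],[-11,0,0],[-13,0,0],[-13,0,0],[-13,0,0]],"dr":[[0,0,0],[0,0,0],[0,0,0],[0,0,0],[0,0,0],[0,0,0],[0,0,0]]}' && python3 - <<'E'
from h import *
h=np.array([.5315,.150]);f=np.array([np.cos(np.radians(-12.4)),np.sin(np.radians(-12.4))])
c=h-(.115+.03)*f; g=c-.0054*f   # grasp about 5 mm behind centre
print(g);goal(g[0],g[1],.145,167.6)
d=grab('side');P=cloud(d);I=cv2.cvtColor(d['pixels'],cv2.COLOR_BGR2HSV)
m=(I[...,0]>100)&(I[...,0]<130)&(I[...,1]>130)&(I[...,2]>60);m[:,:260]=0;m[:,370:]=0;m[:100]=0;m[220:]=0
v,u=np.nonzero(m);print(u.min(),u.max(),v.min(),v.max());Q=P[m];a=Q[Q[:,0]>np.percentile(Q[:,0],85)];b=Q[Q[:,0]<np.percentile(Q[:,0],15)]
print(a.mean(0),b.mean(0),'ends',Q[Q[:,0].argmax()],Q[Q[:,0].argmin()])
E
```

```text
clock: 3.6
position: [0.4805, -0.2153, 0.1424]
ee_rot: [0.139, 0.693, 0.139, -0.693]
contact_force: [0.9, -0.1, -0.9]
width: 0.0157
[0.38460849 0.18229619]
t 3.6 pos [ 0.4805 -0.2153  0.1424] F [ 0.9 -0.1 -0.9] w 0.015733499890907263 q [-0.55  0.27  1.75 -0.    1.12  0.62]
delta [ -0.27 -40.38  -6.49] dr [ 0.612 -0.    -0.   ] 35.1
302 343 153 161
[ 0.52689342 -0.18998808  0.16293319] [ 0.44421052 -0.22210624  0.16204762] ends [ 0.53248639 -0.18874588  0.158162  ] [ 0.43205488 -0.22425416  0.1615061 ]
```

The pick came up level. Now I swing over to the scale.

```bash
python3 -m creep '{"delta_pos":[[0,-2,-0.3],[0,-6,-1],[0,-11,-1.8],[0,-16,-2.6],[0,-21,-3.4],[0,-26,-4.2],[0,-31,-5],[0,-36,-5.8],[0,-39,-6.3],[0,-40.4,-6.5]],"dr":[[0.03,0,0],[0.09,0,0],[0.16,0,0],[0.24,0,0],[0.31,0,0],[0.39,0,0],[0.46,0,0],[0.54,0,0],[0.59,0,0],[0.612,0,0]]}' && python3 -m creep '{"delta_pos":[[0,0,0],[0,0,0],[0,0,0]],"dr":[[0,0,0],[0,0,0],[0,0,0]]}' && python3 - <<'E'
from h import *
goal(.3846,.1823,.021,167.6)
E
```

```text
clock: 4.65
position: [0.3825, 0.1847, 0.1407]
ee_rot: [0.075, -0.702, 0.076, 0.704]
contact_force: [0.1, -1.4, -0.3]
width: 0.0152
clock: 4.95
position: [0.3848, 0.1813, 0.1416]
ee_rot: [0.076, -0.702, 0.077, 0.703]
contact_force: [-0.2, -0.2, 0.3]
width: 0.0155
t 4.95 pos [0.3848 0.1813 0.1416] F [-0.2 -0.2  0.3] w 0.015544248864695695 q [ 0.28  0.13  1.94 -0.    1.07  2.06]
delta [12.06 -0.11  0.03] dr [-0.     0.001 -0.001] 0.1
```

```bash
python3 -m creep '{"delta_pos":[[3,0,0],[6.5,-0.1,0],[10,-0.1,0],[12.1,-0.1,0],[12.1,-0.1,0],[12.1,-0.1,0],[12.1,-0.1,0]],"dr":[[0,0,0],[0,0,0],[0,0,0],[0,0,0],[0,0,0],[0,0,0],[0,0,0]]}' && python3 - <<'E'
from h import *
goal(.3846,.1823,.021,167.6)
d=grab('side','s3.png');e=grab('top','t3.png')
x=d['pixels'][220:300,170:250];cv2.imwrite('pics/z4.png',np.hstack([cv2.resize(x,(480,480),interpolation=2),cv2.resize(e['pixels'][165:245,190:240],(300,480),interpolation=2)]))
E
```

```text
clock: 5.65
position: [0.3866, 0.1831, 0.0224]
ee_rot: [-0.077, 0.704, -0.076, -0.702]
contact_force: [-0.6, -0.0, -0.9]
width: 0.0154
t 5.65 pos [0.3866 0.1831 0.0224] F [-0.6 -0.  -0.9] w 0.015374640072712366 q [ 0.28  0.29  2.11 -0.    0.73  2.07]
delta [0.14 0.12 0.18] dr [-0.001 -0.002  0.001] 0.2
```

View pics/z4.png

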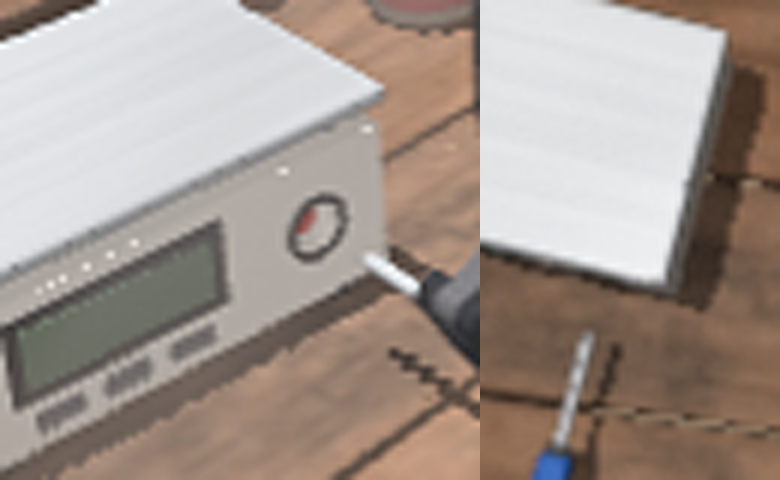

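Side view: tip at px (231.7,263.3), ring centre at (223,257.8). Top view: tip at px (208,220.8).

```bash
python3 - <<'E'
from h import *
d=grab('side');e=grab('top')
p,T,s=tool();f=-T[:,2];print('pos',p,'f',f)
tip=p+np.array([0,0,.019])+f*(.1204);print('tip pred',tip)
def proj(d,X): return cv2.projectPoints(np.array([X],float),np.array(d['rvec'],float),np.array(d['tvec'],float),np.array(d['intrinsics']),np.array([d['k1'],0,0,0,0.]))[0].ravel()
print('side tip pred px',proj(d,tip),'top',proj(e,tip))
a=np.radians(-12.4);fx=np.array([np.cos(a),np.sin(a),0]);fy=np.array([-fx[1],fx[0],0])
for c in ([.602,.1925,0],):
    h=np.array(c)-.06*fx-.055*fy+[0,0,.04]
    print('hole geom',h,'px',proj(d,h),'rel (in,left,up)',(h-tip)@fx,(h-tip)@fy,(h-tip)[2])
    for nm,w in(('in',fx),('left',fy),('up',np.array([0,0,1.]))): print(nm,proj(d,h+.005*w)-proj(d,h),'tip',proj(d,tip+.005*w)-proj(d,tip),'top',proj(e,tip+.005*w)-proj(e,tip))
E
```

```text
pos [0.38603893 0.18341799 0.02227412] f [ 0.97671073 -0.21454923  0.00218479]
tip pred [0.5036349  0.15758627 0.04153717]
side tip pred px [230.18016954 262.02654116] top [208.62410036 219.63681466]
hole geom [0.53158922 0.15166714 0.04      ] px [221.54790403 257.05294141] rel (in,left,up) 0.02857325181036792 0.00022173621902631048 -0.0015371651650416054
in [-1.4635976  -0.96007399] tip [-1.53322734 -1.00227349] top [ 0.44024037 -1.6829655 ]
left [-1.90116102  0.96636962] tip [-1.91249163  1.00942526] top [-1.67960152 -0.4161303 ]
up [-0.16384896 -1.97639432] tip [-0.14170397 -2.00801808] top [-0.31188229 -0.09946104]
```

The tip and the recess agree to about 1–2 mm. Advancing into the recess.

```bash
python3 -m creep '{"delta_pos":[[0.1,0,-1],[0.1,0,-2],[0.1,0,-2.8],[0.1,0,-3.3],[0.1,0,-3.3],[0.1,0,-3.3]],"dr":[[0,0,0],[0,0,0],[0,0,0],[0,0,0],[0,0,0],[0,0,0]]}' && python3 - <<'E'
from h import *
p,T,s=tool();f=-T[:,2];print('tip',p+np.array([0,0,.019])+f*.1204,'F along f',np.array(s['contact_force'])@f,s['contact_force'])
d=grab('side','s4.png');e=grab('top');x=d['pixels'][230:290,190:260];cv2.imwrite('pics/z5.png',cv2.resize(x,(700,600),interpolation=2))
E
```

```text
clock: 6.45
position: [0.4172, 0.176, 0.0201]
ee_rot: [0.076, -0.703, 0.077, 0.703]
contact_force: [0.4, 0.5, -0.7]
width: 0.0149
tip [0.53481645 0.15012929 0.03897015] F along f 0.27266841492995436 [ 0.3851977   0.48456353 -0.72058585]
```

View pics/z5.png

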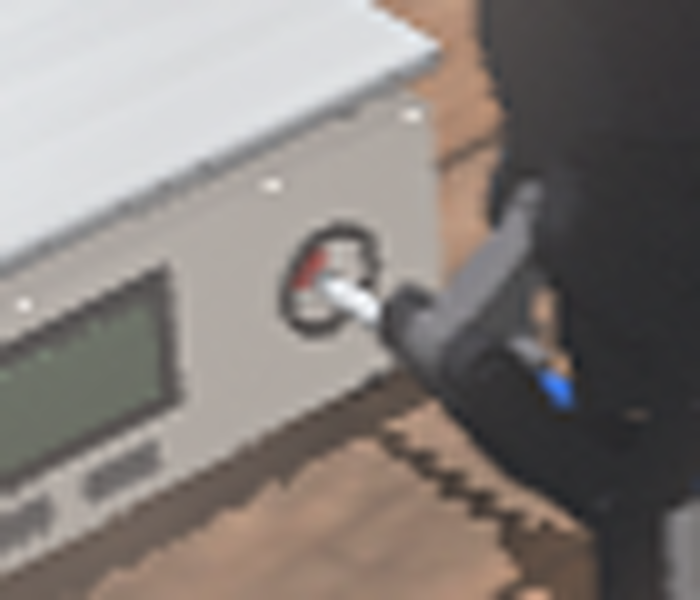

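The tip is inside the ring, at crop (320,285) against a ring centre of (330,278), with no contact force. Pressing on.

```bash
python3 -m creep '{"delta_pos":[[0,0,-0.3],[0,0,-0.5],[0,0,-0.7],[0,0,-0.8],[0,0,-0.8],[0,0,-0.8]],"dr":[[0,0,0],[0,0,0],[0,0,0],[0,0,0],[0,0,0],[0,0,0]]}' && python3 -m creep '{"delta_pos":[[0,0,-0.1],[0,0,-0.2],[0,0,-0.2],[0,0,-0.2]],"dr":[[0,0,0],[0,0,0],[0,0,0],[0,0,0]]}'
```

```text
clock: 7.15
position: [0.4249, 0.1744, 0.0202]
ee_rot: [0.076, -0.703, 0.076, 0.703]
contact_force: [-2.0, 0.3, 0.6]
width: 0.0153
clock: 7.55
position: [0.4268, 0.174, 0.0202]
ee_rot: [0.076, -0.703, 0.076, 0.703]
contact_force: [-2.6, 1.1, -0.0]
width: 0.0155
```

```bash
python3 -m creep '{"delta_pos":[[0,0,-0.1],[0,0,-0.1],[0,0,-0.1]],"dr":[[0,0,0],[0,0,0],[0,0,0]]}' && python3 -m creep '{"delta_pos":[[0,0,-0.1],[0,0,-0.1],[0,0,-0.1]],"dr":[[0,0,0],[0,0,0],[0,0,0]]}'
```

```text
clock: 7.85
position: [0.4269, 0.1738, 0.02]
ee_rot: [0.076, -0.702, 0.076, 0.704]
contact_force: [-4.7, 2.8, 0.3]
width: 0.0154
clock: 8.15
position: [0.427, 0.1736, 0.0199]
ee_rot: [0.076, -0.702, 0.077, 0.704]
contact_force: [-5.4, 2.4, 2.2]
width: 0.0155
```

The hard stop is reached: position stalls and force is about 6 N. Holding, then drawing out.

```bash
python3 -m creep '{"delta_pos":[[0,0,-0.05],[0,0,-0.05],[0,0,-0.05],[0,0,-0.05],[0,0,-0.05],[0,0,-0.05],[0,0,-0.05],[0,0,-0.05],[0,0,-0.05],[0,0,-0.05]],"dr":[[0,0,0],[0,0,0],[0,0,0],[0,0,0],[0,0,0],[0,0,0],[0,0,0],[0,0,0],[0,0,0],[0,0,0]]}' && python3 -m creep '{"delta_pos":[[0,0,0],[0,0,0],[0,0,0],[0,0,0],[0,0,0],[0,0,0],[0,0,0],[0,0,0],[0,0,0]],"dr":[[0,0,0],[0,0,0],[0,0,0],[0,0,0],[0,0,0],[0,0,0],[0,0,0],[0,0,0],[0,0,0]]}' && python3 -m creep '{"delta_pos":[[0,0,0.5],[0,0,1.2],[0,0,2.5],[0,0,4.5],[0,0,5.5],[0,0,5.5]],"dr":[[0,0,0],[0,0,0],[0,0,0],[0,0,0],[0,0,0],[0,0,0]]}' && python3 - <<'E'
from h import *
d=grab('side','s5.png');e=grab('top','t5.png')
x=d['pixels'][220:300,170:250];cv2.imwrite('pics/z6.png',np.hstack([cv2.resize(x,(480,480),interpolation=2),cv2.resize(e['pixels'][165:245,190:240],(300,480),interpolation=2)]))
goal(.3846,.1823,.145,167.6)
E
```

```text
clock: 9.15
position: [0.427, 0.1735, 0.0198]
ee_rot: [0.076, -0.701, 0.077, 0.705]
contact_force: [-6.9, 3.5, 1.4]
width: 0.0156
clock: 10.05
position: [0.4271, 0.1735, 0.0199]
ee_rot: [0.076, -0.701, 0.077, 0.705]
contact_force: [-6.9, 3.6, 1.1]
width: 0.0153
clock: 10.65
position: [0.3742, 0.1853, 0.0204]
ee_rot: [0.076, -0.703, 0.076, 0.703]
contact_force: [-0.0, 1.3, -0.3]
width: 0.0152
t 10.75 pos [0.3769 0.1856 0.0206] F [ 0.3 -0.6 -0.7] w 0.015632329639928805 q [ 0.29  0.29  2.13 -0.    0.72  2.08]
delta [-12.43   0.15  -0.85] dr [ 0.001 -0.002  0.001] 0.1
```

View pics/z6.png

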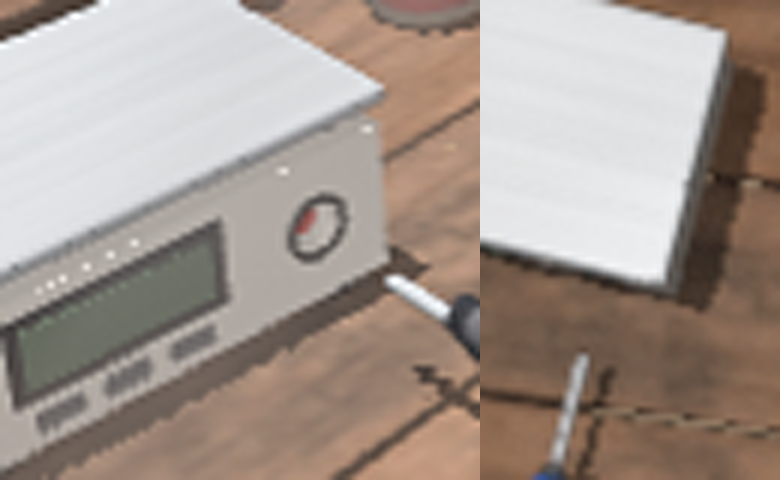

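The pick is out and still straight: tip at (387,280) in the side crop and (583,357) in the top crop. The red button is visible in the recess. Lifting and returning.

```bash
python3 -m creep '{"delta_pos":[[-2,0,0],[-6,0,0],[-10,0,0],[-12.4,0,0],[-12.4,0,0],[-12.4,0,0]],"dr":[[0,0,0],[0,0,0],[0,0,0],[0,0,0],[0,0,0],[0,0,0]]}' && python3 - <<'E'
from h import *
goal(.4813,-.2159,.143,-157.1)
E
```

```text
clock: 11.35
position: [0.3768, 0.1852, 0.1445]
ee_rot: [-0.077, 0.704, -0.076, -0.702]
contact_force: [-0.0, -0.7, -0.6]
width: 0.0153
t 11.35 pos [0.3768 0.1852 0.1445] F [-0.  -0.7 -0.6] w 0.015346760657044647 q [ 0.29  0.11  1.95 -0.    1.07  2.08]
delta [  0.16  36.93 -18.83] dr [-0.616 -0.002  0.   ] 35.3
```

```bash
python3 -m creep '{"delta_pos":[[0,2,-1],[0,6,-3],[0,10,-5.1],[0,14.5,-7.4],[0,19,-9.7],[0,23.5,-12],[0,28,-14.3],[0,32,-16.3],[0,35.5,-18.1],[0,36.9,-18.8]],"dr":[[-0.03,0,0],[-0.1,0,0],[-0.17,0,0],[-0.24,0,0],[-0.32,0,0],[-0.39,0,0],[-0.47,0,0],[-0.53,0,0],[-0.59,0,0],[-0.616,0,0]]}' && python3 -m creep '{"delta_pos":[[0,0,0],[0,0,0],[0,0,0],[0,0,0]],"dr":[[0,0,0],[0,0,0],[0,0,0],[0,0,0]]}' && python3 - <<'E'
from h import *
goal(.4813,-.2159,.0131,-157.1)
d=grab('side');P=cloud(d);I=cv2.cvtColor(d['pixels'],cv2.COLOR_BGR2HSV)
m=(I[...,0]>100)&(I[...,0]<130)&(I[...,1]>130)&(I[...,2]>60);m[:,:260]=0;m[:,370:]=0;m[:100]=0;m[220:]=0
v,u=np.nonzero(m);print(u.min(),u.max(),v.min(),v.max());Q=P[m];a=Q[Q[:,0]>np.percentile(Q[:,0],85)];b=Q[Q[:,0]<np.percentile(Q[:,0],15)]
print(a.mean(0),b.mean(0),'ends',Q[Q[:,0].argmax()],Q[Q[:,0].argmin()])
E
```

```text
clock: 12.35
position: [0.4808, -0.2195, 0.142]
ee_rot: [-0.14, -0.693, -0.14, 0.694]
contact_force: [0.1, 0.9, -0.1]
width: 0.0155
clock: 12.75
position: [0.4799, -0.214, 0.144]
ee_rot: [-0.141, -0.693, -0.141, 0.693]
contact_force: [-0.9, -0.7, -0.6]
width: 0.0153
t 12.75 pos [ 0.4799 -0.214   0.144 ] F [-0.9 -0.7 -0.6] w 0.015324818439347448 q [-0.55  0.27  1.75  0.    1.13  0.62]
delta [13.09  0.24 -0.06] dr [0.001 0.    0.001] 0.1
302 343 153 160
[ 0.52602231 -0.18768137  0.1640522 ] [ 0.42772491 -0.18888058  0.17575825] ends [ 0.53144365 -0.18629866  0.167332  ] [0.07914445 0.64620019 0.49658632]
```

The pick sits in the gripper as before. Lowering.

```bash
python3 -m creep '{"delta_pos":[[3,0.2,0],[6,0.2,0],[8.5,0.2,0],[9.5,0.2,0],[9.5,0.2,0],[9.5,0.2,0]],"dr":[[0,0,0],[0,0,0],[0,0,0],[0,0,0],[0,0,0],[0,0,0]]}' && python3 - <<'E'
from h import *
goal(.4813,-.2159,.0131,-157.1)
E
```

```text
clock: 13.4
position: [0.482, -0.2174, 0.0502]
ee_rot: [0.141, 0.693, 0.14, -0.693]
contact_force: [0.0, -1.6, -0.5]
width: 0.0151
t 13.4 pos [ 0.482  -0.2174  0.0502] F [ 0.  -1.6 -0.5] w 0.01512638060963152 q [-0.56  0.37  1.86 -0.    0.9   0.62]
delta [ 3.71 -0.17  0.01] dr [ 0.001 -0.001 -0.001] 0.1
```

```bash
python3 -m creep '{"delta_pos":[[1,-0.1,0],[2,-0.1,0],[2.8,-0.1,0],[3.3,-0.1,0],[3.5,-0.1,0],[3.65,-0.1,0],[3.7,-0.1,0],[3.7,-0.1,0]],"dr":[[0,0,0],[0,0,0],[0,0,0],[0,0,0],[0,0,0],[0,0,0],[0,0,0],[0,0,0]]}'
```

```text
clock: 14.2
position: [0.4805, -0.2163, 0.0131]
ee_rot: [-0.14, -0.693, -0.14, 0.693]
contact_force: [-2.1, 1.5, 5.4]
width: 0.0155
```

```bash
python3 -m creep '{"delta_pos":[[0,0,0],[0,0,0],[0,0,0],[0,0,0],[0,0,0],[0,0,0]],"dr":[[0,0,0],[0,0,0],[0,0,0],[0,0,0],[0,0,0],[0,0,0]]}' 0.3 && python3 -m creep '{"delta_pos":[[-1,0,0],[-3,0,0],[-6,0,0],[-10,0,0],[-14,0,0],[-17,4,8],[-18,8,12],[-18,12,16],[-18,14,18],[-18,14,18]],"dr":[[0,0,0],[0,0,0],[0,0,0],[0,0,0],[0,0,0],[0,0,0],[0,0,0],[0,0,0],[0,0,0],[0,0,0]]}' && python3 - <<'E'
from h import *
goal(.4813,-.2159,.0131,-157.1)
d=grab('side','s7.png');e=grab('top','t7.png')
P=cloud(e)
def blue(I): 
    h=cv2.cvtColor(I,cv2.COLOR_BGR2HSV);return (h[...,0]>100)&(h[...,0]<130)&(h[...,1]>130)&(h[...,2]>60)
m=blue(e['pixels']);k=np.zeros_like(m);k[185:255,310:360]=1;Q=P[m&k];Q=Q[(Q[:,2]>.005)&(Q[:,2]<.07)]
q=Q[:,:2]-Q[:,:2].mean(0);v=np.linalg.eigh(q.T@q)[1][:,1];print(len(Q),Q.mean(0),np.degrees(np.arctan2(v[1],v[0])),np.ptp(q@v))
for n,px in (('jam',(285,175)),('spice',(400,199)),('card',(407,238))): print(n,P[px[1],px[0]])
cv2.imwrite('pics/z7.png',np.hstack([cv2.resize(d['pixels'][160:235,220:370],(500,250),interpolation=2),cv2.resize(e['pixels'][180:255,300:360],(200,250),interpolation=2)]))
E
```

```text
clock: 14.8
position: [0.4808, -0.2164, 0.0122]
ee_rot: [-0.14, -0.693, -0.14, 0.693]
contact_force: [0.4, 0.1, 0.4]
width: 0.0555
clock: 15.8
position: [0.368, -0.4184, 0.1939]
ee_rot: [0.141, 0.693, 0.139, -0.693]
contact_force: [1.0, 0.5, 0.0]
width: 0.0556
t 15.8 pos [ 0.368  -0.4184  0.1939] F [1.  0.5 0. ] w 0.05563424916752187 q [-0.97  0.27  1.61 -0.    1.26  0.2 ]
delta [ 18.03 -14.33 -18.3 ] dr [-0.002  0.    -0.003] 0.2
188 [ 0.48410334 -0.21111161  0.03880558] -157.16914304609406 0.10816473974058446
jam [ 0.63140841 -0.05898821  0.08772185]
spice [ 0.57110869 -0.37661829  0.0981791 ]
card [ 0.46605192 -0.41558054  0.03127331]
```

View pics/z7.png

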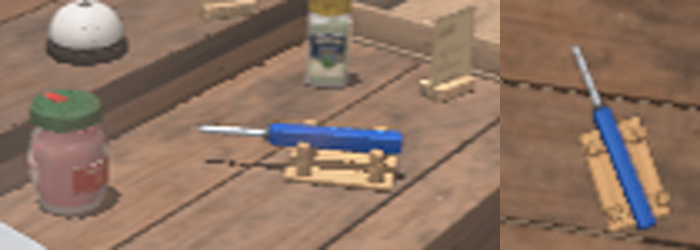

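The pick lies level on both bars between the cheeks, and the jars and card have not moved. Handing in.

```bash
python3 -c "
from rig import manip
print(manip.sign_off())"
```

```text
the job is handed in; nothing more can be done
None
```

The scale's zero button was pressed and held, and the pick is back in its rest. I handed the job in at about 16 s of the 64 s allowed.

- **Press:** I advanced the tip about 13 mm into the recess until it stopped moving and the force rose to about 7 N. That matches the button's full travel, though I had no direct reading of the button itself. I held it there a little over 2 s, then drew the pick straight out.
- **Pick:** In the last pictures it lies level on both bars, at the same heading as before (22.8°). Its centre is about 4 mm to the left of where it first lay. That is within the cheeks but not exactly the original spot.
- **Jars and card:** The top camera shows no real movement. The jam jar and card agree to under 1 mm; the spice jar's reading differs by about 1 mm sideways and 4 mm in height, which I put down to depth noise at its rim.
- **Robot:** It finished clear of everything. The highest contact force I saw was about 8 N.

One measurement disagreed: the side camera first put the recess about 4 mm lower than the given 40 mm. The pick's tip showed the same offset, so I treated it as camera calibration error and used the given height, and the tip went in without touching the edge.

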